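# Load the scraper into the dressing jig and hold the stone sled at the mark

### The arm

A 7-joint arm with a two-finger parallel gripper is mounted at the origin on the work surface. World frame = base frame: x ahead of the robot, y to its left, z up, the work surface at z = 0. Lengths are in m, angles in rad, forces in N, time in s.
With the tool pointing down it reaches from about 0.425 to 0.875 m from the base axis. Payload 4.7 kg.
Tool frame: the origin (TCP) lies between the finger pads; the fingertips stand 14 mm ahead of it and the grasp point (between the pads) lies 5 mm behind it; z points along the fingers, y is the line along which they close (so a half turn about z gives the same grasp; the last joint's range is limited). The gripper opens to 87 mm and grips with 3 to 60 N. Pads are 19 mm wide; open, the fingers measure 117 mm over their backs; the gripper's body (75 mm by 190 mm) begins 51 mm behind the grasp point.
Start: joints at [1.169, 0.321, -0.07, 1.45, 0.023, 1.371, -0.057], TCP at [0.263, -0.595, 0.237] pointing down, gripper open.
Joint ranges: [-2.86, 2.86], [-0.3, 2.09], [-1.38, 1.24], [0.06, 2.45], [-1.56, 4.7], [0.09, 2.05], [-2.69, 2.69]. Speed limits (rad/s): [2.57, 2.57, 3.14, 3.14, 3.14, 3.14, 3.14].

### API

Orientations are given as a rotation vector (axis times angle).
In Python, from bench import get_state, get_image, camera_params, close_job gives the robot as it stands. The module is installed in compiled form; this text tells all that it offers.
- The arm moves only by the tool arm_command, never from a script. Its argument "motion" is a list of rows, each a list of 5 numbers: the finger opening in mm, from 0 to 87, then the shift along the tool's x, y, z in mm, then the turn about the tool's z in degrees. In form: [[gripper, x, y, z, spin], ...]. A call has 1 to 5 rows; each row is the pose to reach, as a shift and turn from the pose commanded when the call began, along the tool's axes at that moment; what a row does not reach only later rows make up. A row lasts 1/12 s, in which the tool goes at most 41.7 mm and 7.16 degrees, less where a joint would pass 70% of its speed; a pose out of reach is approached as far as the arm can. A call with a gripper value outside its range is refused whole. The fingers move at their own pace and stop on an object; "newtons" is the grip in N (left out, the last holds). Time passes only in rows, so rows that repeat a pose let the fingers close. It gives the time, the measured TCP pose, the force, the opening and the grip force at its end, in the units of the state.
- get_state(): the state, without advancing time (a new reading comes with each control period).
- get_image(name): name is "side" or "top"; returns (picture, depth): 400x640x3 uint8, red, green, blue; 400x640 float32, m along the optical axis (not along the pixel's ray), 0 where there is no reading.
- camera_params(name): a dict with "intrinsics" (3x3 intrinsics, pixels), "extrinsics" (4x4, takes a point from camera to world coordinates). Camera axes: x right, y down, z forward; pixel columns grow to the right and rows downward; lengths in m; the calibration is good to about 2 mm. A picture is of the moment at which its call begins. camera_params takes no time and is no camera call.
- close_job(): hands the job in; it is judged then, once.
The state is a dict: "time": time; "joint_positions": joint angles; "qd": joint speeds; "joint_torque": joint torques, N m; "position": TCP position; "tool_rot": TCP orientation; "ft_force": force on the tool from outside, world axes, zero at the start; "torque": the same for the moment, N m; "grip_width": opening from 0.0 (shut) to 1.0 (fully open); "grip_force": force on a finger pad.
Only numpy, scipy, OpenCV 4.12 (cv2) and the standard library are available. Lean on these libraries where they do the work, as an engineer would, in place of code of your own. Each camera call takes 0.05 s, during which the arm holds its last target. There are 200 camera calls.

### The job

Take the wooden-handled scraper out of its stand and slide its blade down into the slot of the dressing jig, lowering it until the handle sits fully home on the holder before letting go. Then pull the jig's spring-return stone sled out by its black knob until its white pointer is level with the red marker flag, and finish while still holding it there, so that the stoned edge can be looked at. Leave everything else on the bench where it is.

Things in the scene. Friction and masses are not known exactly. Their poses are not given: they have to be found in the camera images.
- scraper: hand scraper standing upright in a wooden stand: wooden bar handle 120 (x) x 32 (y) x 34 (z) mm, below it a steel blade 90 (x) x 4 (y) mm reaching down 46 mm, 0.22 kg. Origin: centre of the handle, half-way up; its underside is 17 mm, the blade's edge 63 mm lower. In stand and jig the handle rests on a block 26 mm wide, which fingers can straddle. Fits the slot either way round.
- jig_slot (a point): centre of the slot's mouth, on top of the jig's aluminium holder (114 x 26 mm), 70 mm above the bench. Slot 102 (x) x 12 (y) mm, 52 mm deep. The scraper is home with its origin 17 mm above this point. Axes are the jig's: the sled is pulled to -x (roughly towards the robot), z up. The jig's fixed base, 300 x 180 x 18 mm, has its centre 70 mm to -x and 55 mm to -y of here.
- sled_knob (a point): black upright knob on the front of the blue stone sled, 22 (x) x 36 (y) x 56 (z) mm; origin at its centre, 72 mm above the bench (top at 100 mm; the sled's top under it at 44 mm). Axes as the jig's. With the sled home it is 105 mm to -x and 75 mm to -y of jig_slot. It can be pinched from above either way.
- sled (a joint): how far the sled is pulled out along the jig's -x, in m: 0 home (where it starts), 0.075 at its stop. A spring pulls it home: about 3 N at home rising to about 9 N at 0.06; it springs back when let go.
- sled_pointer (a point): outer tip of the white pointer (5 mm wide) on the sled's -y side, 42 mm above the bench; it moves with the sled
- mark (a point): top of the red marker flag (4 mm thick in x, 20 mm wide in y, 20 mm tall) fixed on the steel strip along the jig's -y edge; x as the jig's. The sled is at the mark when the pointer has the same position as this point along the jig's x, which takes a pull of 35 to 60 mm from home
- sanding_block: bystander: cork sanding block 90 x 55 x 30 mm, origin under its centre
- brush: bystander: bench brush lying flat, 200 mm long, blue handle, origin under its centre
- screwdriver: bystander: screwdriver lying flat, 200 mm long, red handle, origin under its centre
- tin: bystander: tin 70 mm wide and 100 mm tall with a yellow label, origin under its centre
- jar: bystander: jar 60 mm wide and 85 mm tall, origin under its centre

How it is judged:
On the way, in this order (a step that is already met when the one before it is completed fails the run):
1. the gripper brings the scraper's blade down the jig's slot to within 12 mm of home (x of scraper in the frame of jig_slot between -0.009 and 0.009 m and y of scraper in the frame of jig_slot between -0.007 and 0.007 m and angle between the z axis of scraper and the z axis of jig_slot, either way round below 0.12 rad and angle between the x axis of scraper and the x axis of jig_slot, either way round below 0.15 rad and z of scraper in the frame of jig_slot below 0.029 m and contact force between the fingers and scraper above 0.5 N).
2. the scraper sits home in the jig's slot and is let go, the sled still home (x of scraper in the frame of jig_slot between -0.009 and 0.009 m and y of scraper in the frame of jig_slot between -0.007 and 0.007 m and angle between the z axis of scraper and the z axis of jig_slot, either way round below 0.12 rad and angle between the x axis of scraper and the x axis of jig_slot, either way round below 0.15 rad and z of scraper in the frame of jig_slot between 0.01 and 0.022 m and contact force between the fingers and scraper below 0.1 N and value of joint sled below 0.015 m), for 0.2 s.
3. the sled is held at the red mark by the fingers (x of sled_pointer in the frame of mark between -0.006 and 0.006 m and contact force between the fingers and sled_c2 above 1.5 N), for 0.3 s.
At the end, for the whole second after the job is handed in: Scraper home in the slot (9 mm along, 7 mm across, height -7 to +5 mm, upright within 0.12 rad, in line within 0.15 rad), at rest, not touched by the fingers; the fingers hold the knob (over 1.5 N) with the pointer within 6 mm of the red mark and still (all of step 3 and x of scraper in the frame of jig_slot between -0.009 and 0.009 m and y of scraper in the frame of jig_slot between -0.007 and 0.007 m and angle between the z axis of scraper and the z axis of jig_slot, either way round below 0.12 rad and angle between the x axis of scraper and the x axis of jig_slot, either way round below 0.15 rad and z of scraper in the frame of jig_slot between 0.01 and 0.022 m and contact force between the fingers and scraper below 0.1 N and linear speed of scraper below 0.03 m/s and velocity of joint sled between -0.02 and 0.02 m/s); the arm keeps its last pose, push and grip.
It fails at once if a bystander is moved by more than 30 mm (brush and screwdriver 40 mm) (distance of any of sanding_block, tin, jar from where it was at the start of the episode above 0.03 m or distance of any of brush, screwdriver from where it was at the start of the episode above 0.04 m).
It also fails if it takes over 54 s, if anything falls off the work surface, if the arm or the gripper's body presses on something with over 40 N, if the wrist force passes 120 N, or if a joint passes its speed limit or range.

## Working session

There is one attempt and no reset: what is moved stays moved. The work goes in short steps, Python scripts to look and compute and a tool call to move; the robot and the scene stay as the last step left them, time stands still between calls to the robot, and variables do not carry over. Pictures are saved under pics/ and viewed, at most 10 in all, crops included, and the job is handed in when it is done.

Besides the shell and the picture viewer there is one more tool, called after "Call:" by a JSON object that holds its "op" and its "data", one argument or row to a line. arm_command: Moves the arm, as the interface text tells. Its arguments: {"type":"object","properties":{"motion":{"type":"array"},"newtons":{"type":"number"}},"required":["motion"]}

```bash
mkdir -p pics; cat > h.py <<'E'
import numpy as np, cv2
from bench import *
from scipy.spatial.transform import Rotation as R
def snap(n,tag):
    p,d=get_image(n); np.savez(f'pics/{tag}.npz',p=p,d=d); cv2.imwrite(f'pics/{tag}.png',p[:,:,::-1]); return p,d
def cloud(n,d):
    c=camera_params(n);K=np.array(c['intrinsics']);E=np.array(c['extrinsics'])
    v,u=np.mgrid[:d.shape[0],:d.shape[1]]
    P=np.stack([(u-K[0,2])/K[0,0]*d,(v-K[1,2])/K[1,1]*d,d],-1)
    return P@E[:3,:3].T+E[:3,3]
def rel(target):
    s=get_state(); return R.from_rotvec(s['tool_rot']).inv().apply(np.array(target)-s['position'])*1000
E
python3 - <<'E'
from h import *
for n in('top','side'): snap(n,n+'0'); print(camera_params(n))
s=get_state();print(s, R.from_rotvec(s['tool_rot']).as_matrix().round(3))
E
```

```text
{'intrinsics': array([[484.0930517 ,   0.        , 321.1073579 ],
       [  0.        , 484.0930517 , 194.07737066],
       [  0.        ,   0.        ,   1.        ]]), 'extrinsics': array([[ 9.82823390e-04, -9.92127556e-01,  1.25227578e-01,
         4.51579930e-01],
       [-9.99979921e-01, -1.91093160e-04,  6.33418677e-03,
        -1.42368260e-02],
       [-6.26039111e-03, -1.25231289e-01, -9.92107823e-01,
         1.43969024e+00],
       [ 0.00000000e+00,  0.00000000e+00,  0.00000000e+00,
         1.00000000e+00]])}
{'intrinsics': array([[463.19940254,   0.        , 315.05969451],
       [  0.        , 463.19940254, 202.67657924],
       [  0.        ,   0.        ,   1.        ]]), 'extrinsics': array([[-0.99571946, -0.07384406,  0.05558613,  0.54383098],
       [-0.0922756 ,  0.7598046 , -0.64356987,  0.88952208],
       [ 0.00528921, -0.64594428, -0.76336623,  1.10652393],
       [ 0.        ,  0.        ,  0.        ,  1.        ]])}
{'time': 0.1, 'joint_positions': array([ 1.16909945,  0.32171096, -0.07009095,  1.45152401,  0.022597  ,
        1.37081768, -0.05690084]), 'qd': array([ 0.00159592, -0.00084941, -0.00060809, -0.00281799, -0.00019138,
        0.00028459,  0.00085764]), 'joint_torque': array([-1.96323722e-04, -4.92570770e+01, -4.05744324e-01, -3.13399601e+01,
       -6.42351061e-02,  3.95778695e-02,  6.94117557e-05]), 'position': array([ 0.26232082, -0.59420837,  0.2356101 ]), 'tool_rot': array([-3.07235215e+00, -6.48152434e-01,  6.77379063e-04]), 'ft_force': array([ 0.01599196, -0.46901886, -0.40221533]), 'torque': array([0.04272267, 0.02256559, 0.01055187]), 'grip_force': 0.0, 'grip_width': 1.0013132723147795} [[ 0.915  0.404 -0.001]
 [ 0.404 -0.915  0.001]
 [-0.    -0.002 -1.   ]]
```

View pics/top0.png

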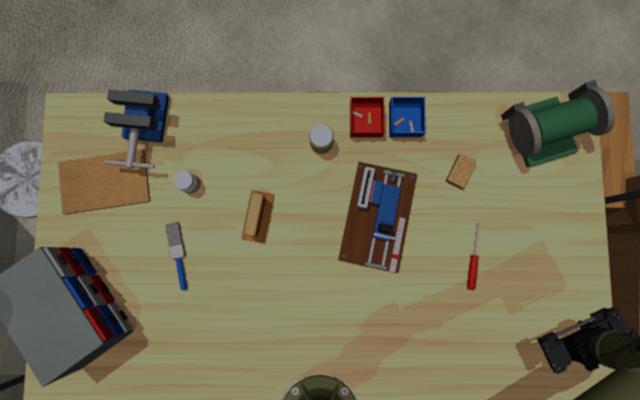

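View pics/side0.png

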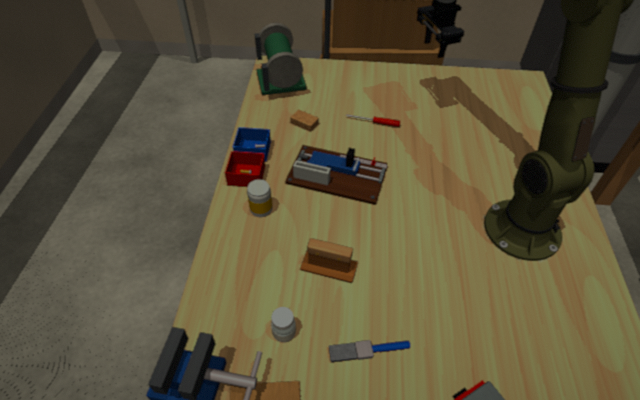

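The top view shows the scraper at about (256,214), the jig holder at (367,187), the knob at (385,228) and the red flag at (396,257). The side view agrees. Next I'll enlarge this area and fit the shapes from depth.

```bash
python3 - <<'E'
from h import *
z=np.load('pics/top0.npz');p,d=z['p'],z['d'];P=cloud('top',d)
c=cv2.resize(p[155:280,335:425],None,fx=4.8,fy=4.8,interpolation=cv2.INTER_CUBIC)
cv2.imwrite('pics/jigcrop.png',np.clip(c[:,:,::-1]*1.5,0,255))
print(P[300,400],)
def fit(u0,u1,v0,v1,zl,zh,n):
    Q=P[v0:v1,u0:u1].reshape(-1,3);Q=Q[(Q[:,2]>zl)&(Q[:,2]<zh)]
    r=cv2.minAreaRect((Q[:,:2]*1000).astype(np.float32)); print(n,len(Q),r,Q.mean(0),np.percentile(Q[:,2],[5,50,95]))
fit(235,280,180,250,.06,.2,'handle')
fit(235,280,180,250,.004,.05,'stand')
fit(350,376,160,215,.06,.09,'holder')
fit(375,400,215,245,.085,.12,'knob')
fit(335,420,155,280,.010,.03,'base')
fit(375,410,175,240,.035,.055,'sled')
for u,v in((321,138),(187,182),(461,170)):print(P[v,u])
E
```

```text
[ 0.32233198 -0.23507335  0.00122765]
handle 537 ((564.798583984375, 182.82562255859375), (33.539268493652344, 119.68184661865234), 78.98026275634766) [0.56392689 0.18098009 0.09446342] [0.07857434 0.0957073  0.10056634]
stand 731 ((574.366943359375, 185.1168975830078), (203.16671752929688, 132.01791381835938), 1.3928724527359009) [0.56130102 0.17453508 0.01166789] [0.00449858 0.01025643 0.02878682]
holder 225 ((645.4522705078125, -133.93104553222656), (26.02637481689453, 114.93437957763672), 78.05740356445312) [ 0.64504526 -0.13388912  0.06910917] [0.06351235 0.06935283 0.07369183]
knob 103 ((526.43310546875, -185.56832885742188), (35.48633575439453, 21.7952938079834), 79.9099349975586) [ 0.5264027  -0.18486729  0.09787408] [0.09216397 0.0980445  0.10367943]
base 4529 ((580.6101684570312, -176.90335083007812), (180.62168884277344, 331.5643310546875), 78.03036499023438) [ 0.5500523  -0.16900251  0.01772994] [0.0122375  0.01737919 0.0245046 ]
sled 1005 ((591.8161010742188, -196.69873046875), (74.20616912841797, 189.09388732910156), 88.24711608886719) [ 0.59187631 -0.19299665  0.04341936] [0.03819189 0.04330266 0.04915605]
[ 0.78146426 -0.00520098  0.09683187]
[0.65720194 0.37495816 0.08371031]
[ 0.70101926 -0.41741672  0.03072088][ WARN:0@0.653] global loadsave.cpp:1063 imwrite_ Unsupported depth image for selected encoder is fallbacked to CV_8U.
```

View pics/jigcrop.png

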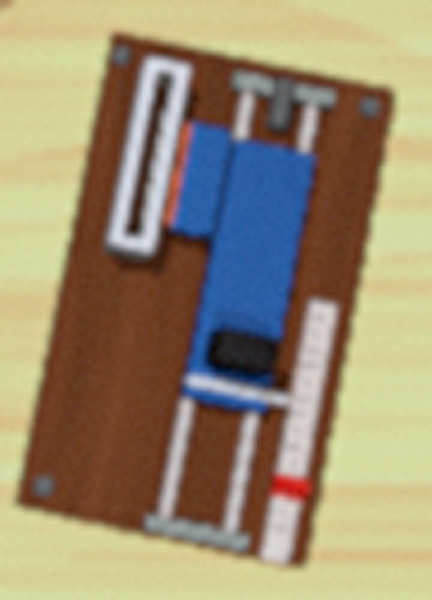

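```bash
python3 - <<'E'
from h import *
z=np.load('pics/top0.npz');p,d=z['p'].astype(int),z['d'];P=cloud('top',d)
Q=P[180:250,235:280].reshape(-1,3)
print(np.histogram(Q[:,2],bins=np.arange(0,.12,.005)))
T=Q[Q[:,2]>.088];r=cv2.minAreaRect((T[:,:2]*1000).astype(np.float32));print('handle top',r,T.mean(0),np.median(T[:,2]))
C=np.cov(T[:,:2].T);w,v=np.linalg.eigh(C);print('yaw',np.degrees(np.arctan(v[1,1]/v[0,1])))
H=P[160:215,350:376].reshape(-1,3);H=H[(H[:,2]>.06)&(H[:,2]<.09)]
w,v=np.linalg.eigh(np.cov(H[:,:2].T));yaw=np.arctan(v[1,1]/v[0,1]);print('jig yaw',np.degrees(yaw))
c=camera_params('top');K=c['intrinsics'];E=c['extrinsics']
def at(u,v,zz):
    r=E[:3,:3]@[(u-K[0,2])/K[0,0],(v-K[1,2])/K[1,1],1];return E[:3,3]+r*(zz-E[2,3])/r[2]
J=np.array([.6455,-.134,.07]);a=np.radians(-12)
def jig(X):
    X=np.array(X)-J;return np.round([1000*(np.cos(a)*X[0]+np.sin(a)*X[1]),1000*(-np.sin(a)*X[0]+np.cos(a)*X[1])],1)
sub=p[155:280,335:425];R_,G,B=[sub[...,i] for i in range(3)]
m=(R_>110)&(G<60)&(B<60);vs,us=np.nonzero(m)
m2=m&(np.arange(125)[:,None]>90)
for v_,u_ in zip(*np.nonzero(m2)):
    X=P[v_+155,u_+335];print('red',u_+335,v_+155,p[v_+155,u_+335],jig(X),round(X[2],3),jig(at(u_+335,v_+155,.044)))
w=(sub.min(-1)>95)&(np.arange(125)[:,None]>70)&(np.arange(125)[:,None]<92)&(np.arange(90)[None]>36)&(np.arange(90)[None]<66)
for v_,u_ in zip(*np.nonzero(w)): print('wh',u_+335,v_+155,jig(at(u_+335,v_+155,.042)),P[v_+155,u_+335,2].round(3))
E
```

```text
(array([677, 284, 289,  43,  10,  10,   9,  11,   9,   4,   1,   0,   0,
         4,  13,  12,  10,  24, 148, 280,  45,   1,   0]), array([0.   , 0.005, 0.01 , 0.015, 0.02 , 0.025, 0.03 , 0.035, 0.04 ,
       0.045, 0.05 , 0.055, 0.06 , 0.065, 0.07 , 0.075, 0.08 , 0.085,
       0.09 , 0.095, 0.1  , 0.105, 0.11 , 0.115]))
handle top ((539.5745849609375, 85.93209838867188), (238.39227294921875, 119.4848861694336), 75.32244110107422) [0.56170866 0.1774183  0.12828477] 0.09622381499186905
yaw 29.29505475834044
jig yaw -11.702204235883746
red 392 254 [112  38  35] [-170.1 -114.9] 0.023 [-170.8 -112.1]
red 393 254 [135  52  50] [-169.5 -117.8] 0.023 [-170.2 -114.9]
red 392 255 [114  21  14] [-172.9 -115.7] 0.022 [-173.6 -112.7]
red 393 255 [137  20  17] [-172.3 -118.5] 0.022 [-173.  -115.5]
red 394 255 [139  25  22] [-171.8 -121.1] 0.024 [-172.4 -118.2]
red 395 255 [139  30  30] [-171.2 -123.6] 0.026 [-171.8 -121. ]
red 396 255 [141  41  38] [-170.4 -127.4] 0.019 [-171.2 -123.8]
red 397 255 [140  41  38] [-170.  -129.4] 0.025 [-170.6 -126.6]
red 398 255 [128  38  33] [-169.3 -132.7] 0.022 
[... 6291 characters left out ...]
-126.6] 0.02
wh 372 245 [-157.5  -51.4] 0.024
wh 373 245 [-156.9  -54.2] 0.029
wh 386 245 [-149.2  -90.7] 0.019
wh 387 245 [-148.6  -93.5] 0.031
wh 394 245 [-144.4 -113.1] 0.02
wh 395 245 [-143.8 -115.9] 0.015
wh 396 245 [-143.2 -118.7] 0.024
wh 397 245 [-142.6 -121.5] 0.02
wh 398 245 [-142.  -124.3] 0.02
wh 399 245 [-141.4 -127.1] 0.018
wh 372 246 [-160.3  -52. ] 0.025
wh 373 246 [-159.7  -54.8] 0.022
wh 385 246 [-152.6  -88.4] 0.014
wh 386 246 [-152.   -91.2] 0.025
wh 387 246 [-151.4  -94. ] 0.022
wh 394 246 [-147.2 -113.7] 0.021
wh 395 246 [-146.6 -116.5] 0.02
wh 396 246 [-146.  -119.3] 0.018
wh 397 246 [-145.4 -122.1] 0.018
wh 398 246 [-144.8 -124.9] 0.016
wh 399 246 [-144.2 -127.7] 0.02
```

```bash
python3 - <<'E'
from h import *
z=np.load('pics/top0.npz');P=cloud('top',z['d'])
Q=P[185:246,240:275].reshape(-1,3);T=Q[(Q[:,2]>.088)&(Q[:,2]<.108)]
w,v=np.linalg.eigh(np.cov(T[:,:2].T));print(len(T),cv2.minAreaRect((T[:,:2]*1000).astype(np.float32)),T.mean(0),np.degrees(np.arctan(v[1,1]/v[0,1])))
s=get_state();print(rel([.564,.182,.235]), np.degrees(R.from_rotvec(s['tool_rot']).as_euler('zyx')))
E
```

```text
489 ((564.905029296875, 182.647216796875), (32.436317443847656, 119.33609771728516), 78.66728210449219) [0.56441121 0.18212149 0.09610304] -11.061388879898061
[ 589.51859501 -588.19689636    1.54071678] [-2.38251892e+01 -4.33073006e-02 -1.79914475e+02]
```

Call:
{"op": "arm_command", "data": {
  "motion": [
    [87, 28, -28, 0, 0],
    [87, 56, -56, 0, 0],
    [87, 84, -84, 0, 0],
    [87, 112, -112, 0, 0],
    [87, 140, -140, 0, 0]
  ]
}}

```text
time: 0.52
position: [0.3342, -0.408, 0.236]
tool_rot: [-3.073, -0.648, 0.001]
ft_force: [1.6, -0.1, 0.2]
grip_width: 0.998
grip_force: 0.0
```

Call:
{"op": "arm_command", "data": {
  "motion": [
    [87, 28, -28, 0, 0],
    [87, 56, -56, 0, 0],
    [87, 84, -84, 0, 0],
    [87, 112, -112, 0, 0],
    [87, 140, -140, 0, 0]
  ]
}}

```text
time: 0.93
position: [0.4056, -0.2234, 0.2363]
tool_rot: [3.074, 0.648, -0.001]
ft_force: [2.2, -0.3, 0.4]
grip_width: 1.002
grip_force: 0.0
```

Call:
{"op": "arm_command", "data": {
  "motion": [
    [87, 28, -28, 0, 0],
    [87, 56, -56, 0, 0],
    [87, 84, -84, 0, 0],
    [87, 112, -112, 0, 0],
    [87, 140, -140, 0, 0]
  ]
}}

```text
time: 1.35
position: [0.4771, -0.0389, 0.2365]
tool_rot: [3.073, 0.648, -0.0]
ft_force: [1.6, -1.1, -0.5]
grip_width: 1.003
grip_force: 0.0
```

Call:
{"op": "arm_command", "data": {
  "motion": [
    [87, 28, -28, 0, 7],
    [87, 56, -56, 0, 14],
    [87, 84, -84, 0, 21],
    [87, 112, -112, 0, 28],
    [87, 140, -140, 0, 35]
  ]
}}

```text
time: 1.77
position: [0.5388, 0.1181, 0.2363]
tool_rot: [3.137, -0.159, -0.001]
ft_force: [0.5, -0.1, 0.2]
grip_width: 0.997
grip_force: 0.0
```

```bash
python3 - <<'E'
from h import *
s=get_state();print(s['time'],s['position'],s['joint_positions'],rel([.5647,.1824,.085]),R.from_rotvec(s['tool_rot']).as_matrix().round(3))
E
```

```text
1.7667 [0.53876362 0.11814965 0.23632637] [ 0.41004415  0.17343325 -0.74811204  1.67682586  0.12147263  1.33944852
 -2.03070169] [ 19.37127394 -66.6674253  151.26361789] [[ 0.995 -0.101 -0.001]
 [-0.101 -0.995 -0.001]
 [-0.     0.001 -1.   ]]
```

Call:
{"op": "arm_command", "data": {
  "motion": [
    [87, 7, -24, 20, 2],
    [87, 14, -48, 40, 4],
    [87, 19, -66, 60, 5.4],
    [87, 19, -66, 60, 5.4],
    [87, 19, -66, 60, 5.4]
  ]
}}

```text
time: 2.18
position: [0.5625, 0.1816, 0.1748]
tool_rot: [3.127, -0.293, -0.006]
ft_force: [0.9, 0.0, 0.3]
grip_width: 0.998
grip_force: 0.0
```

```bash
python3 - <<'E'
from h import *
s=get_state();print(s['time'],s['position'],s['joint_positions'],rel([.5647,.1824,.085]),R.from_rotvec(s['tool_rot']).as_matrix().round(3))
E
```

```text
2.1833 [0.56250661 0.18156544 0.17483614] [ 0.26814287  0.32210803 -0.74964619  1.65928223  0.22745365  1.25450867
 -2.28569618] [ 2.3561723  -1.334517   89.82598522] [[ 0.983 -0.186 -0.004]
 [-0.186 -0.983 -0.   ]
 [-0.004  0.001 -1.   ]]
```

Call:
{"op": "arm_command", "data": {
  "motion": [
    [87, 2, -1, 30, 0.4],
    [87, 2, -1, 60, 0.4],
    [87, 2, -1, 85, 0.4],
    [87, 2, -1, 98, 0.4],
    [87, 2, -1, 98, 0.4]
  ]
}}

```text
time: 2.6
position: [0.5645, 0.179, 0.0764]
tool_rot: [3.123, -0.311, -0.007]
ft_force: [-0.9, -0.6, 0.9]
grip_width: 0.999
grip_force: 0.0
```

Call:
{"op": "arm_command", "data": {
  "motion": [
    [60, 0, 0, 0, 0],
    [45, 0, 0, 0, 0],
    [30, 0, 0, 0, 0],
    [20, 0, 0, 0, 0],
    [20, 0, 0, 0, 0]
  ],
  "newtons": 30
}}

```text
time: 3.02
position: [0.5666, 0.1815, 0.0797]
tool_rot: [-3.126, 0.309, -0.003]
ft_force: [-0.1, -0.2, -0.2]
grip_width: 0.708
grip_force: 0.0
```

Call:
{"op": "arm_command", "data": {
  "motion": [
    [20, 0, 0, 0, 0],
    [20, 0, 0, 0, 0],
    [20, 0, 0, 0, 0]
  ]
}}

```text
time: 3.27
position: [0.566, 0.1814, 0.0787]
tool_rot: [3.126, -0.308, -0.0]
ft_force: [-0.7, -0.3, 0.1]
grip_width: 0.477
grip_force: 0.0
```

Call:
{"op": "arm_command", "data": {
  "motion": [
    [20, 0, 0, 0, 0],
    [20, 0, 0, 0, 0],
    [20, 0, 0, 0, 0],
    [20, 0, 0, 0, 0],
    [20, 0, 0, 0, 0]
  ]
}}

```text
time: 3.68
position: [0.566, 0.1817, 0.0786]
tool_rot: [-3.126, 0.308, 0.0]
ft_force: [0.0, 1.5, 0.6]
grip_width: 0.365
grip_force: 30.0
```

Call:
{"op": "arm_command", "data": {
  "motion": [
    [20, 0, 0, -20, 0],
    [20, 0, 0, -50, 0],
    [20, 0, 0, -90, 0],
    [20, 0, 0, -120, 0],
    [20, 0, 0, -120, 0]
  ]
}}

```text
time: 4.1
position: [0.5691, 0.1826, 0.2051]
tool_rot: [-3.124, 0.309, -0.015]
ft_force: [1.4, 0.8, -2.3]
grip_width: 0.366
grip_force: 30.0
```

```bash
python3 - <<'E'
from h import *
s=get_state();print(s['time'],s['position'],s['ft_force'],s['grip_width'],rel([.6455,-.134,.085]),R.from_rotvec(s['tool_rot']).as_matrix().round(3))
p,d=snap('side','side1')
cv2.imwrite('pics/side1c.png',cv2.resize(p[110:310,200:440,::-1],None,fx=3,fy=3,interpolation=cv2.INTER_CUBIC))
E
```

```text
4.1 [0.56907841 0.18263156 0.20511836] [ 1.40946294  0.82456868 -2.28663165] 0.36644922540941155 [135.82251194 295.93579675 120.40962253] [[ 0.981 -0.196  0.01 ]
 [-0.196 -0.981  0.001]
 [ 0.009 -0.003 -1.   ]]
```

View pics/side1c.png

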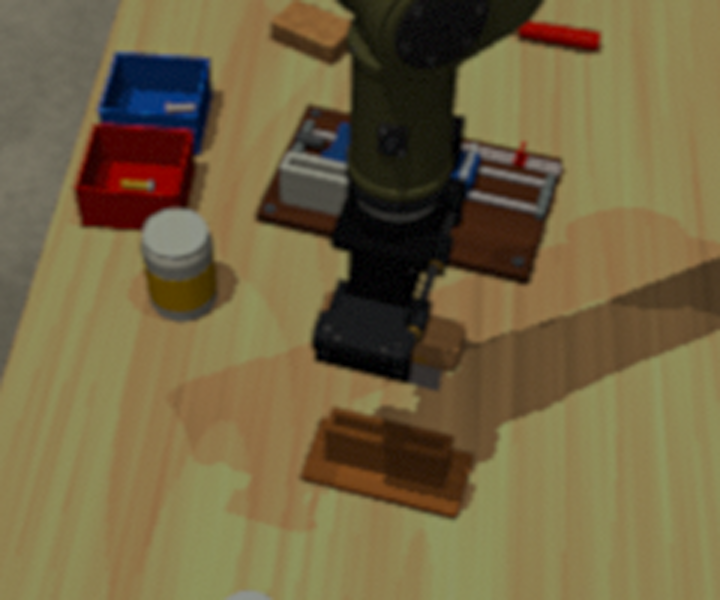

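Call:
{"op": "arm_command", "data": {
  "motion": [
    [20, 14, 30, 0, 0],
    [20, 28, 60, 0, 0],
    [20, 42, 90, 0, 0],
    [20, 56, 120, 0, 0],
    [20, 70, 150, 0, 0]
  ]
}}

```text
time: 4.57
position: [0.6039, 0.0183, 0.1961]
tool_rot: [3.125, -0.309, -0.007]
ft_force: [1.0, 0.3, -3.2]
grip_width: 0.371
grip_force: 30.0
```

Call:
{"op": "arm_command", "data": {
  "motion": [
    [20, 14, 30, 0, 0.2],
    [20, 28, 60, 0, 0.4],
    [20, 42, 90, 0, 0.6],
    [20, 56, 120, 0, 0.6],
    [20, 67, 146, 0, 0.6]
  ]
}}

```text
time: 4.98
position: [0.641, -0.139, 0.1956]
tool_rot: [3.123, -0.328, -0.007]
ft_force: [1.1, -0.2, -3.3]
grip_width: 0.367
grip_force: 30.0
```

Call:
{"op": "arm_command", "data": {
  "motion": [
    [20, 0, 0, 0, 0],
    [20, 0, 0, 15, 0],
    [20, 0, 0, 30, 0],
    [20, 0, 0, 45, 0],
    [20, 0, 0, 45, 0]
  ]
}}

```text
time: 5.4
position: [0.6386, -0.1355, 0.1476]
tool_rot: [-3.124, 0.325, 0.016]
ft_force: [-1.5, -0.0, -3.6]
grip_width: 0.363
grip_force: 30.0
```

```bash
python3 - <<'E'
from h import *
p,d=snap('side','side2');p2,d2=snap('top','top2')
s=get_state();print(s['time'],s['position'],s['joint_positions'],s['grip_width'],rel([.6469,-.1343,.0857]),R.from_rotvec(s['tool_rot']).as_matrix().round(3))
a=cv2.resize(p[110:230,260:420],None,fx=4,fy=4,interpolation=cv2.INTER_CUBIC)
cv2.imwrite('pics/s2.png',a[:,:,::-1])
E
```

```text
5.5 [ 0.64092803 -0.13560389  0.15150653] [ 0.61444187  0.44800686 -0.58778103  1.52246353  0.25550466  1.25321589
 -1.78696538] 0.3624708626222949 [ 5.86932587 -2.53740738 65.77975912] [[ 0.979 -0.206 -0.004]
 [-0.206 -0.979  0.   ]
 [-0.004  0.    -1.   ]]
```

View pics/s2.png

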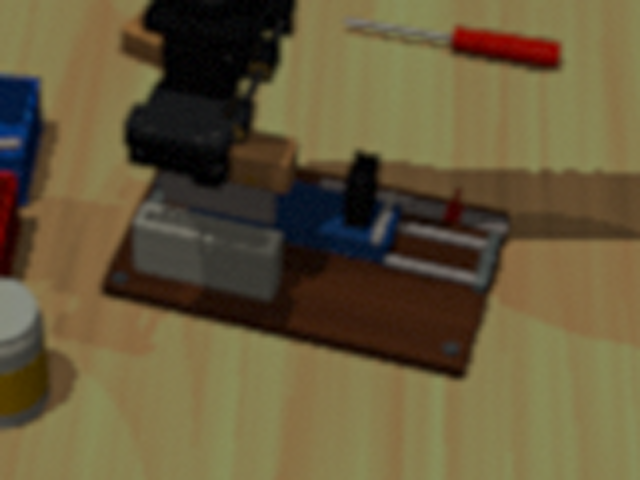

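Call:
{"op": "arm_command", "data": {
  "motion": [
    [20, 6, -2.5, 0, 0.1],
    [20, 6, -2.5, 0, 0.1],
    [20, 6, -2.5, 0, 0.1],
    [20, 6, -2.5, 0, 0.1]
  ]
}}

```text
time: 5.83
position: [0.6493, -0.1343, 0.1544]
tool_rot: [3.124, -0.327, 0.001]
ft_force: [-0.4, 0.5, -2.9]
grip_width: 0.367
grip_force: 30.0
```

```bash
python3 - <<'E'
from h import *
p,d=snap('side','side3')
s=get_state();print(s['time'],s['position'],rel([.6469,-.1343,.0857]),R.from_rotvec(s['tool_rot']).as_matrix().round(3)[0])
a=np.radians(-11.9)
def jig(Q):
    X=(Q-[.6455,-.134,.07])*1000;return np.c_[np.cos(a)*X[:,0]+np.sin(a)*X[:,1],-np.sin(a)*X[:,0]+np.cos(a)*X[:,1],X[:,2]]
def rep(n,d,lo,hi):
    J=jig(cloud(n,d).reshape(-1,3));m=np.all((J>lo)&(J<hi),1);Q=J[m];print(n,len(Q),np.percentile(Q,[1,5,50,95,99],axis=0).round(1).tolist())
rep('side',d,[-90,-40,70],[-15,40,100])      # handle visible part near -x end
rep('side',d,[-70,-40,25],[70,40,58])        # blade
z=np.load('pics/side0.npz');rep('side',z['d'],[-75,-25,-8],[75,25,10]) # holder, same camera
E
```

```text
5.8833 [ 0.64912938 -0.13442626  0.15424872] [-2.25513244  0.30389053 68.54731986] [ 0.978 -0.207  0.001]
side 113 [[-60.4, -10.5, 72.7], [-59.4, -2.1, 75.5], [-41.4, 16.5, 88.3], [-17.5, 19.9, 99.2], [-17.0, 20.7, 99.8]]
side 194 [[-43.7, -0.8, 25.9], [-41.7, 0.2, 27.5], [-3.9, 3.4, 41.0], [41.1, 7.0, 55.3], [44.7, 7.8, 57.0]]
side 258 [[-59.7, -13.1, -7.8], [-56.3, -10.2, -7.2], [-4.9, 5.6, -1.2], [48.5, 17.7, 3.0], [52.8, 19.6, 5.4]]
```

```bash
python3 - <<'E'
from h import *
a=np.radians(-11.9)
P=cloud('side',np.load('pics/side0.npz')['d']).reshape(-1,3);X=(P-[.6455,-.134,.07])*1000
J=np.c_[np.cos(a)*X[:,0]+np.sin(a)*X[:,1],-np.sin(a)*X[:,0]+np.cos(a)*X[:,1],X[:,2]]
m=(abs(J[:,0])<50)&(J[:,2]<-8)&(J[:,2]>-45)&(abs(J[:,1]-12)<12);print(m.sum(),np.median(J[m],0),np.polyfit(J[m,0],J[m,1],1))
P=cloud('side',np.load('pics/side3.npz')['d']).reshape(-1,3);X=(P-[.6455,-.134,.07])*1000
J=np.c_[np.cos(a)*X[:,0]+np.sin(a)*X[:,1],-np.sin(a)*X[:,0]+np.cos(a)*X[:,1],X[:,2]]
m=(abs(J[:,0])<42)&(J[:,2]<57)&(J[:,2]>25)&(abs(J[:,1]-2)<12);print(m.sum(),np.median(J[m],0),np.polyfit(J[m,0],J[m,1],1))
E
```

```text
236 [ -0.80325291  15.21970606 -26.65621955] [-6.37831298e-03  1.53513103e+01]
173 [-3.76741047  3.34088851 40.87474028] [0.0171385  3.49053609]
```

Call:
{"op": "arm_command", "data": {
  "motion": [
    [20, -2, -0.5, 8, 0],
    [20, -2, -0.5, 16, 0],
    [20, -2, -0.5, 24, 0],
    [20, -2, -0.5, 32, 0],
    [20, -2, -0.5, 40, 0]
  ]
}}

```text
time: 6.3
position: [0.6465, -0.1337, 0.1122]
tool_rot: [3.124, -0.328, -0.002]
ft_force: [0.1, -0.3, -2.5]
grip_width: 0.366
grip_force: 30.0
```

Call:
{"op": "arm_command", "data": {
  "motion": [
    [20, 0, 0, 7, 0],
    [20, 0, 0, 14, 0],
    [20, 0, 0, 20, 0],
    [20, 0, 0, 24, 0],
    [20, 0, 0, 25, 0]
  ]
}}

```text
time: 6.72
position: [0.6465, -0.1335, 0.0876]
tool_rot: [3.124, -0.328, -0.002]
ft_force: [0.0, -0.6, -2.1]
grip_width: 0.367
grip_force: 30.0
```

Call:
{"op": "arm_command", "data": {
  "motion": [
    [20, 0, 0, 1, 0],
    [20, 0, 0, 2, 0],
    [20, 0, 0, 2, 0]
  ]
}}

```text
time: 6.97
position: [0.6472, -0.1336, 0.0869]
tool_rot: [3.124, -0.328, 0.001]
ft_force: [-0.1, -0.3, -4.3]
grip_width: 0.367
grip_force: 30.0
```

Call:
{"op": "arm_command", "data": {
  "motion": [
    [20, 0, 0, 1, 0],
    [20, 0, 0, 2, 0],
    [20, 0, 0, 2, 0],
    [20, 0, 0, 2, 0]
  ]
}}

```text
time: 7.3
position: [0.647, -0.1336, 0.0847]
tool_rot: [3.124, -0.328, -0.0]
ft_force: [-0.0, -0.1, -2.7]
grip_width: 0.363
grip_force: 30.0
```

Call:
{"op": "arm_command", "data": {
  "motion": [
    [20, 0, 0, 1, 0],
    [20, 0, 0, 2, 0],
    [20, 0, 0, 2, 0]
  ]
}}

```text
time: 7.55
position: [0.6471, -0.1336, 0.0846]
tool_rot: [3.123, -0.328, 0.0]
ft_force: [-4.7, -0.0, 6.6]
grip_width: 0.362
grip_force: 30.0
```

Call:
{"op": "arm_command", "data": {
  "motion": [
    [50, 0, 0, 0, 0],
    [50, 0, 0, 0, 0],
    [50, 0, 0, 0, 0],
    [50, 0, 0, 0, 0],
    [50, 0, 0, 0, 0]
  ]
}}

```text
time: 7.97
position: [0.647, -0.1336, 0.0825]
tool_rot: [3.124, -0.328, -0.0]
ft_force: [-0.7, 0.8, -0.5]
grip_width: 0.563
grip_force: 0.0
```

Call:
{"op": "arm_command", "data": {
  "motion": [
    [50, 0, 0, -10, 0],
    [50, 0, 0, -30, 0],
    [50, 0, 0, -60, 0],
    [50, 0, 0, -90, 0],
    [50, 0, 0, -90, 0]
  ]
}}

```text
time: 8.38
position: [0.6508, -0.1336, 0.1806]
tool_rot: [3.123, -0.328, 0.018]
ft_force: [0.8, 0.2, -0.3]
grip_width: 0.576
grip_force: 0.0
```

```bash
python3 - <<'E'
from h import *
p,d=snap('side','side4')
s=get_state();print(s['time'],s['position'],s['joint_positions'],s['grip_width'],rel([.5268,-.1855,.2]))
cv2.imwrite('pics/s4.png',cv2.resize(p[110:230,260:420,::-1],None,fx=4,fy=4,interpolation=cv2.INTER_CUBIC))
a=np.radians(-11.9);X=(cloud('side',d).reshape(-1,3)-[.6455,-.134,.07])*1000
J=np.c_[np.cos(a)*X[:,0]+np.sin(a)*X[:,1],-np.sin(a)*X[:,0]+np.cos(a)*X[:,1],X[:,2]]
Q=J[(abs(J[:,0])<75)&(abs(J[:,1])<25)&(J[:,2]>3)&(J[:,2]<45)];print(np.percentile(Q,[1,50,99],axis=0).round(1))
E
```

```text
8.4333 [ 0.64966893 -0.13352796  0.17775959] [ 0.60892179  0.43692679 -0.5932523   1.48268282  0.25039249  1.289804
 -1.78814045] 0.5747657973347619 [-109.2286728    76.34094605  -23.10105952]
[[-61.9 -11.5   4. ]
 [ -4.3  14.4  31.3]
 [ 55.1  21.2  38.7]]
```

View pics/s4.png

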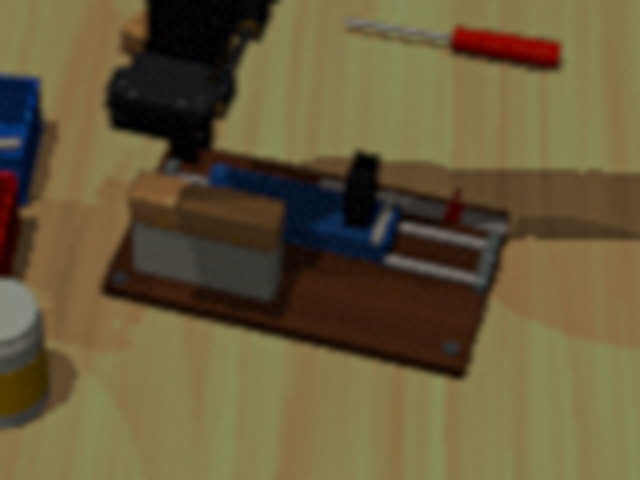

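Call:
{"op": "arm_command", "data": {
  "motion": [
    [50, -22, 15, -10, -7],
    [50, -44, 30, -20, -14],
    [50, -66, 46, -20, -21],
    [50, -88, 61, -20, -28],
    [50, -109, 76, -20, -35]
  ]
}}

```text
time: 8.85
position: [0.5229, -0.1855, 0.1922]
tool_rot: [-3.076, -0.636, 0.002]
ft_force: [-1.2, -0.7, 0.8]
grip_width: 0.571
grip_force: 0.0
```

Call:
{"op": "arm_command", "data": {
  "motion": [
    [50, 0, 0, 0, -7],
    [50, 0, 0, 0, -14],
    [50, 0, 0, 0, -21],
    [50, 0, 0, 0, -28],
    [50, 0, 0, 0, -35]
  ]
}}

```text
time: 9.27
position: [0.5241, -0.1853, 0.1923]
tool_rot: [-2.743, -1.532, 0.002]
ft_force: [-0.3, 0.4, -1.4]
grip_width: 0.578
grip_force: 0.0
```

Call:
{"op": "arm_command", "data": {
  "motion": [
    [50, 0, 0, 0, -7],
    [50, 0, 0, 0, -14],
    [50, 0, 0, 0, -20],
    [50, 0, 0, 0, -20],
    [50, 0, 0, 0, -20]
  ]
}}

```text
time: 9.68
position: [0.5242, -0.1852, 0.1923]
tool_rot: [-2.444, -1.973, 0.001]
ft_force: [0.6, 0.6, 0.6]
grip_width: 0.572
grip_force: 0.0
```

```bash
python3 - <<'E'
from h import *
s=get_state();M=R.from_rotvec(s['tool_rot']).as_matrix();print(s['time'],s['position'],s['joint_positions'],rel([.5268,-.1855,.074]),np.degrees(np.arctan2(M[1,0],M[0,0])))
E
```

```text
9.6833 [ 0.52422914 -0.18524298  0.19229912] [ 1.00382538  0.22986526 -0.8067964   1.72418838  0.17369042  1.2622514
 -0.05514778] [  0.3063953    2.67545828 118.29668505] 77.8467687923801
```

Call:
{"op": "arm_command", "data": {
  "motion": [
    [50, 0, 2.5, 35, 0],
    [50, 0, 2.5, 70, 0],
    [50, 0, 2.5, 95, 0],
    [50, 0, 2.5, 110, 0],
    [50, 0, 2.5, 118, 0]
  ]
}}

```text
time: 10.1
position: [0.5252, -0.1853, 0.0719]
tool_rot: [-2.441, -1.972, 0.004]
ft_force: [0.1, 0.6, 0.0]
grip_width: 0.572
grip_force: 0.0
```

Call:
{"op": "arm_command", "data": {
  "motion": [
    [10, 0, 0, 0, 0],
    [10, 0, 0, 0, 0],
    [10, 0, 0, 0, 0],
    [10, 0, 0, 0, 0],
    [10, 0, 0, 0, 0]
  ],
  "newtons": 40
}}

```text
time: 10.52
position: [0.5267, -0.186, 0.0758]
tool_rot: [2.441, 1.977, -0.002]
ft_force: [-8.3, 2.7, 5.5]
grip_width: 0.28
grip_force: 3.9
```

Call:
{"op": "arm_command", "data": {
  "motion": [
    [10, 0, 0, 0, 0],
    [10, 0, 0, 0, 0],
    [10, 0, 0, 0, 0]
  ]
}}

```text
time: 10.77
position: [0.5255, -0.1858, 0.0755]
tool_rot: [-2.44, -1.976, 0.005]
ft_force: [-6.0, 0.9, 7.4]
grip_width: 0.25
grip_force: 40.0
```

Call:
{"op": "arm_command", "data": {
  "motion": [
    [10, 0, -8, 0, 0],
    [10, 0, -16, 0, 0],
    [10, 0, -24, 0, 0],
    [10, 0, -32, 0, 0],
    [10, 0, -40, 0, 0]
  ]
}}

```text
time: 11.18
position: [0.4893, -0.178, 0.0756]
tool_rot: [2.438, 1.975, 0.004]
ft_force: [7.2, -2.1, -4.3]
grip_width: 0.252
grip_force: 40.1
```

Call:
{"op": "arm_command", "data": {
  "motion": [
    [10, 0, -4, 0, 0],
    [10, 0, -8, 0, 0],
    [10, 0, -10, 0, 0],
    [10, 0, -10, 0, 0],
    [10, 0, -10, 0, 0]
  ]
}}

```text
time: 11.6
position: [0.4796, -0.176, 0.0756]
tool_rot: [2.438, 1.974, 0.004]
ft_force: [6.6, -1.7, -4.1]
grip_width: 0.251
grip_force: 40.1
```

```bash
python3 - <<'E'
from h import *
p,d=snap('side','side5');p2,d2=snap('top','top5')
s=get_state();print(s['time'],s['position'],s['grip_force'],s['ft_force'],rel([.5262,-.1858,.0755]))
cv2.imwrite('pics/s5.png',cv2.resize(p[130:220,280:400,::-1],None,fx=5,fy=5,interpolation=cv2.INTER_CUBIC))
cv2.imwrite('pics/t5.png',cv2.resize(p2[155:280,335:425,::-1],None,fx=4.8,fy=4.8,interpolation=cv2.INTER_CUBIC))
E
```

```text
11.7 [ 0.47971078 -0.17599964  0.07553484] 40.11877516284585 [ 6.84033872 -1.38493307 -3.74255586] [ 0.07068547 47.51022317  0.26412289]
```

View pics/s5.png

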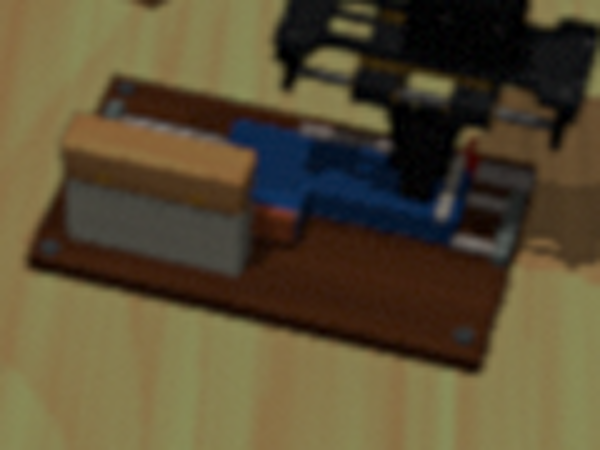

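View pics/t5.png

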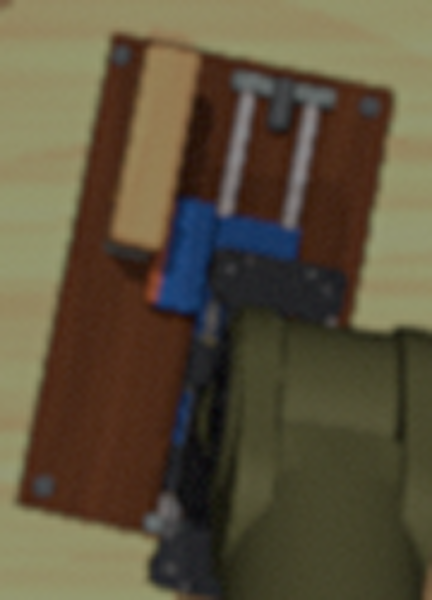

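```bash
python3 - <<'E'
from h import *
a=np.radians(-11.9)
def jig(P):
    X=(P-[.6455,-.134,.07])*1000;return np.stack([np.cos(a)*X[...,0]+np.sin(a)*X[...,1],-np.sin(a)*X[...,0]+np.cos(a)*X[...,1],X[...,2]],-1)
for n,t in(('top','top0'),('top','top5'),('side','side0'),('side','side4'),('side','side5')):
    z=np.load(f'pics/{t}.npz');p,d=z['p'].astype(int),z['d'];J=jig(cloud(n,d))
    inj=(J[...,0]>-210)&(J[...,0]<75)&(J[...,1]>-140)&(J[...,1]<30)
    blue=inj&(p[...,2]-p[...,0]>35)&(abs(J[...,2]+26)<9)
    Q=J[blue&(J[...,1]<-55)&(J[...,1]>-85)];B=J[blue&(J[...,1]>-48)&(J[...,1]<-28)]
    red=inj&(p[...,0]>2.2*p[...,1])&(p[...,0]>70)&(J[...,1]<-105)&(J[...,0]<-150);F=J[red&(J[...,2]>-42)]
    wh=inj&(p.min(-1)>75)&(abs(J[...,2]+26)<9)&(J[...,0]<-100)&(J[...,1]<-45);W=J[wh]
    print(t,'back',np.percentile(Q[:,0],[97,99,100]).round(1),'block',np.percentile(B[:,0],[1,3,97,99]).round(1) if len(B) else '','flag',len(F),F.mean(0).round(1) if len(F) else '','ptr',len(W),np.percentile(W[:,:2],[10,50,90],axis=0).round(1).tolist() if len(W) else '')
E
```

```text
top0 back [20.3 22.3 24.4] block [-38.  -36.7  25.   26.1] flag 10 [-175.3 -124.2  -31.5] ptr 58 [[-128.0, -101.0], [-124.9, -77.2], [-121.7, -54.9]]
top5 back [-23.5 -22.5 -22.3] block [-84.3 -82.7 -21.8 -20.6] flag 0  ptr 0 
side0 back [16.  19.1 20.5] block [-130.5 -119.3   20.3   22.3] flag 7 [-178.2 -113.4  -33.7] ptr 26 [[-130.2, -97.5], [-127.0, -74.7], [-124.2, -54.2]]
side4 back [16.5 17.3 18.1] block [-133.9 -130.6  -76.2  -76. ] flag 0  ptr 14 [[-129.2, -72.9], [-127.0, -61.8], [-124.3, -52.5]]
side5 back [-36.2 -31.9 -26.8] block [-180.8 -173.1  -55.5  -54.2] flag 0  ptr 11 [[-175.4, -61.9], [-173.3, -58.0], [-170.2, -49.9]]
```

Call:
{"op": "arm_command", "data": {
  "motion": [
    [10, 0, -2, 0, 0],
    [10, 0, -4, 0, 0],
    [10, 0, -4, 0, 0],
    [10, 0, -4, 0, 0],
    [10, 0, -4, 0, 0]
  ]
}}

```text
time: 12.12
position: [0.4759, -0.1752, 0.0755]
tool_rot: [2.438, 1.974, 0.004]
ft_force: [7.1, -1.2, -2.8]
grip_width: 0.251
grip_force: 40.1
```

```bash
python3 - <<'E'
from h import *
a=np.radians(-11.9)
p,d=snap('side','side6');p2,d2=snap('top','top6');s=get_state()
print(s['time'],s['position'],s['grip_force'],s['ft_force'],rel([.5262,-.1858,.0755]))
def jig(P):
    X=(P-[.6455,-.134,.07])*1000;return np.stack([np.cos(a)*X[...,0]+np.sin(a)*X[...,1],-np.sin(a)*X[...,0]+np.cos(a)*X[...,1],X[...,2]],-1)
for n,p,d in(('top',p2,d2),('side',p,d)):
    p=p.astype(int);J=jig(cloud(n,d));inj=(J[...,0]>-210)&(J[...,0]<75)&(J[...,1]>-140)&(J[...,1]<30)
    B=J[inj&(p[...,2]-p[...,0]>35)&(abs(J[...,2]+26)<9)&(J[...,1]>-48)&(J[...,1]<-28)]
    W=J[inj&(p.min(-1)>75)&(abs(J[...,2]+26)<9)&(J[...,0]<-100)&(J[...,1]<-45)]
    F=J[inj&(p[...,0]>2.2*p[...,1])&(p[...,0]>60)&(J[...,1]<-95)&(J[...,0]<-150)]
    print(n,np.percentile(B[:,0],[1,3,97,99]).round(1),len(W),np.median(W,0) if len(W) else '',len(F),np.median(F,0) if len(F) else '')
    H=J[(abs(J[...,0])<75)&(abs(J[...,1])<25)&(J[...,2]>3)&(J[...,2]<45)];print('handle',np.percentile(H,[1,50,99],axis=0).round(1).tolist())
cv2.imwrite('pics/s6.png',cv2.resize(np.clip(np.load('pics/side6.npz')['p'][145:185,345:395,::-1]*1.0*1.4,0,255).astype(np.uint8),None,fx=12,fy=12,interpolation=cv2.INTER_CUBIC))
E
```

```text
12.2167 [ 0.47592432 -0.1751964   0.07553046] 40.12822971912101 [ 6.26827004 -1.96646087 -3.66649392] [ 0.0722971  51.38085601  0.28958113]
top [-88.5 -87.  -25.8 -24. ] 0  0 
handle [[-59.7, -16.6, 10.9], [-1.9, -0.1, 31.9], [58.4, 15.2, 39.6]]
side [-184.2 -179.9  -56.3  -54.6] 11 [-177.33660729  -56.08116186  -23.85663196] 2 [-193.52886113 -106.19974707   66.99772741]
handle [[-61.8, -12.8, 3.7], [-5.4, 15.0, 31.6], [54.7, 21.6, 38.9]]
```

View pics/s6.png

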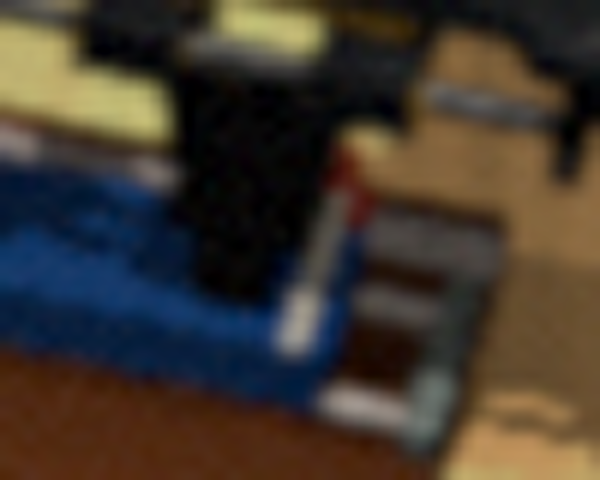

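The pointer line runs straight into the red flag at about (345,190) in the crop. The sled has moved about 50.5 mm, against about 50 mm needed, and the scraper sits home. I'm handing the job in.

```bash
python3 -c "from bench import close_job; print(close_job())"
```

```text
the job is handed in; nothing more can be done
None
```

I handed the job in at about 12 s, but no verdict came back: by my measurements the scraper is home in the jig slot and released, and the gripper holds the knob with the pointer within about 1 mm of the red mark.

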